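# Reset the tripped breaker under the turntable console's push-latch cover

## Robot

A 6-joint arm with a two-finger parallel gripper is mounted at the origin on the work surface. World frame = base frame: x ahead of the robot, y to its left, z up, the work surface at z = 0. Lengths are in m, angles in rad, forces in N, time in s.
With the tool pointing down it reaches from about 0.35 to 0.975 m from the base axis. Payload 4.9 kg.
Tool frame: the origin (TCP) lies on the mounting face of the last link; the fingertips stand 173 mm ahead of it and the grasp point (between the pads) lies 155 mm ahead of it; z points along the fingers, y is the line along which they close (so a half turn about z gives the same grasp; the last joint's range is limited). The gripper opens to 85 mm and grips with 20 to 120 N. Pads are 22 mm wide; open, the fingers measure 114 mm over their backs; the gripper's body (76 mm by 85 mm) begins 54 mm behind the grasp point. The pads swing forward as they close: fully open they stand 13 mm farther back than shut.
Start: joints at [1.04, 0.053, 1.613, -0, 1.476, -0.119], TCP at [0.25, 0.573, 0.405] pointing down, gripper open.
Joint ranges: [-3.01, 3.01], [-1.01, 2.22], [0.06, 2.58], [-1.02, 4.17], [0.09, 2.62], [-3.14, 3.14]. Speed limits (rad/s): [2.57, 2.57, 3.14, 3.14, 3.14, 3.14].

## Interface

Orientations are given as a rotation vector (axis times angle).
In Python, from station import monitor, eyes, finish_job gives the robot as it stands. The module is installed in compiled form; this text tells all that it offers.
- The arm moves only by the tool step_arm, never from a script. Its argument "commands" is a list of rows, each a list of 3 entries, a list of its own where there are three numbers: the opening in per cent of the stroke, from 0 (shut) to 100 (fully open), then the shift along the tool's x, y, z in mm, then the turn about the tool's z in degrees. In form: [[hand, [x, y, z], yaw], ...]. A call has 1 to 12 rows; each row is the pose to reach, as a shift and turn from the pose commanded when the call began, along the tool's axes at that moment; what a row does not reach only later rows make up. A row lasts 1/8 s, in which the tool goes at most 62.5 mm and 10.7 degrees, less where a joint would pass 70% of its speed; a pose out of reach is approached as far as the arm can. A call with a gripper value outside its range is refused whole. The fingers move at their own pace and stop on an object; "squeeze" is the grip in N (left out, the last holds). Time passes only in rows, so rows that repeat a pose let the fingers close. It gives the time, the measured TCP pose, the force, the opening and the grip force at its end, in the units of the state.
- monitor.get_obs(): the state, without advancing time (a new reading comes with each control period).
- eyes.get_image(name): name is "scene" or "top"; returns the picture (480x640x3 uint8, red, green, blue); there is no depth.
- eyes.camera_info(name): a dict with "camera_matrix" (3x3 intrinsics, pixels), "extrinsics" (4x4, takes a point from camera to world coordinates). Camera axes: x right, y down, z forward; pixel columns grow to the right and rows downward; lengths in m; the calibration is good to about 2 mm. A picture is of the moment at which its call begins. camera_info takes no time and is no camera call.
- finish_job(): hands the job in; it is judged then, once.
The state is a dict: "t": time; "q": joint angles; "dq": joint speeds; "effort": joint torques, N m; "tool_pos": TCP position; "tool_rot": TCP orientation; "contact_force": force on the tool from outside, world axes, zero at the start; "wrist_torque": the same for the moment, N m; "opening": finger opening in m; "grip_force": force on a finger pad.
Only numpy, scipy, OpenCV 4.12 (cv2) and the standard library are available. Lean on these libraries where they do the work, as an engineer would, in place of code of your own. Each camera call takes 0.05 s, during which the arm holds its last target. There are 200 camera calls.

## Task

A circuit breaker has tripped on the welding turntable's desk console. With a fingertip, press the clear cover at its yellow pad so that it pops open, push the one breaker button that stands out fully home, then swing the cover down and press it once more so that it stays latched, flush with the desk. Use light pushes only: do not grip or lift anything, do not press the red emergency stop, and leave the tools and containers on the bench where they are.

Things in the scene. Friction and masses are not known exactly. Their poses are not given: they have to be found in the camera images.
- console: Blue desk console fixed to the bench, 200 mm deep (x) by 340 mm wide (y). Origin: centre of its footprint on the bench; x points to its rear (away from the operator), y left, z up. Its top slopes up to the rear by 0.17 rad, 88 mm high in front, 122 mm at the rear. The clear cover fills an opening in the top; 32 mm below lies a parallel panel with three breakers in a row along y, 45 mm apart.
- cover (a joint): Clear cover, black edges, 110 mm from hinge to front edge, 160 wide, 4 thick. Angle in rad: 0 latched, flush; a damped spring opens it to 1.65 (near vertical) in 2 to 3 s. Push-push latch: pressed to its hard stop 5 mm below flush (-0.052) and let go, it pops open, or if it was open, latches at 0; acts after 4 mm. Takes 4 N at the pad if slow (8 if quick), then rises fast at the stop. Shutting: 3 N at 90 mm, plus 2 N per 0.1 m/s.
- cover_push (a point): Centre of the ribbed yellow push pad (28 x 44 mm) on the cover's upper face, on its middle line, 86 mm from the hinge axis, 24 mm from its front edge. Moves with the cover; its x axis runs along the cover to the hinge, z out of the upper face.
- cover_hinge (a point): Middle of the cover's hinge axis (along the console's y), at the rear edge of the cover; does not move. The open cover rises from here, leaning 5 degrees from vertical towards the robot; nothing taller than 15 mm above this point stands behind it on the console. The breaker row lies 62 mm in front of it. A latch block 17 mm high and 27 mm wide stands on the panel under the cover's front edge.
- breaker (a joint): Travel of the tripped breaker's button in m: 0 to 0.001 = tripped (popped out), 0.007 = fully home at a hard stop. It slides square to the sloping panel with about 3 N of friction and stays where it is pushed.
- breaker_top (a point): Centre of the top of the tripped breaker's button: black head 13.6 mm across above a red sleeve 17 mm across, 17 mm above the panel when tripped; 10 mm when home, like the other two (black heads only), with its collar (19 mm wide) 5 mm high. It may be any one of the three. Its z axis points out of the panel.
- estop (a joint): Red emergency stop, 34 mm across, 18 mm high, on a yellow disc on the left part of the console's top, 160 mm left of the cover's middle line. Travel in m: 0 = not pressed, 0.006 = pressed in. It must stay unpressed.
- hammer_mid (a point): Loose hammer with a wooden handle lying on the bench to the left, pointing away. Point: on its handle, 12 mm above the bench. Leave it alone.
- brush_mid (a point): Loose flat brush lying on the bench to the right, pointing away. Point: near its middle, 12 mm above the bench. Leave it alone.
- mug_mid (a point): Loose blue mug, 80 mm wide, 92 mm high, far left. Point: its centre. Leave it alone.
- spray_can_mid (a point): Loose red spray can, 55 mm wide, 155 mm high, standing 25 mm or more to the right of the console. Point: its centre. Leave it alone.
- jar_mid (a point): Loose jar of paste, 60 mm wide, 60 mm high, standing 25 mm or more to the left of the console. Point: its centre. Leave it alone.
- chisel_mid (a point): Loose cold chisel, 175 mm long, 18 mm thick, lying along the console's front edge. Point: near its middle. Leave it alone.
- square_mid (a point): Loose steel try square, 150 mm blade, 14 mm thick, lying at the far right. Point: middle of its stock. Leave it alone.

How it is judged:
On the way, in this order (a step that is already met when the one before it is completed fails the run):
1. the cover has been pressed and has popped open (value of joint cover above 1.3 rad), for 0.2 s.
2. with the cover open, the tripped breaker's button is pushed fully home (value of joint breaker above 0.006 m and value of joint cover above 0.8 rad), for 0.2 s.
At the end, for the whole second after the job is handed in: The cover is latched shut and still, flush with the desk top (joint between -0.015 and 0.02 rad) with nothing holding it, the tripped breaker's button is home (at least 6 of its 7 mm), the emergency stop is not pressed, and nothing else on the bench was moved (value of joint cover between -0.015 and 0.02 rad and velocity of joint cover between -0.05 and 0.05 rad/s and value of joint breaker above 0.006 m and value of joint estop below 0.003 m); the robot touches nothing.
It fails at once if a tool or container on the bench was lifted or moved by more than 3 cm (distance of any of hammer_mid, brush_mid, mug_mid, spray_can_mid, jar_mid, chisel_mid, square_mid from where it was at the start of the episode above 0.03 m).
It fails at once if the emergency stop was pressed (3 mm or more) (value of joint estop above 0.003 m).
It fails at once if the console or its cover was pushed with more than 70 N (contact force between the fingers and console above 70 N).
It fails at once if the cover was gripped: fingers pressing on its outer and its inner side at once (contact force between the fingers and cover_c0 above 3 N and (contact force between the fingers and cover_c1 above 3 N or contact force between the fingers and latch_arm above 3 N)).
It also fails if it takes over 54 s, if anything falls off the work surface, if the arm or the gripper's body presses on something with over 40 N, if the wrist force passes 120 N, or if a joint passes its speed limit or range.

## Working session

There is one attempt and no reset: what is moved stays moved. The work goes in short steps, Python scripts to look and compute and a tool call to move; the robot and the scene stay as the last step left them, time stands still between calls to the robot, and variables do not carry over. Pictures are saved under pics/ and viewed, at most 10 in all, crops included, and the job is handed in when it is done.

Besides the shell and the picture viewer there is one more tool, called after "Emit:" as name(argument=value, ...) on one line, values as JSON. step_arm: Moves the arm, as the interface text tells. Its arguments: {"type":"object","properties":{"commands":{"type":"array"},"squeeze":{"type":"number"}},"required":["commands"]}

```bash
mkdir -p pics; python3 - <<'E'
from station import monitor, eyes
import cv2, numpy as np
print(monitor.get_obs())
for n in("scene","top"):
    im=eyes.get_image(n); cv2.imwrite(f"pics/{n}0.png",im[:,:,::-1]); 
    i=eyes.camera_info(n); print(n,np.array(i["camera_matrix"]).round(1).tolist(),np.array(i["extrinsics"]).round(4).tolist())
E
```

```text
{'t': 0.0, 'q': array([ 1.03997665e+00,  5.33488745e-02,  1.61430166e+00, -1.75804867e-05,
        1.47598023e+00, -1.18982596e-01]), 'dq': array([-1.43964414e-03, -9.61655535e-05, -5.87176660e-04,  4.47453204e-04,
       -2.77743201e-03, -9.11431094e-04]), 'effort': array([-9.32474832e-04, -3.93717992e+01, -3.70159185e+01, -1.92567295e-04,
        7.33432593e-03,  1.28542510e-05]), 'tool_pos': array([0.25003707, 0.57251104, 0.40346302]), 'tool_rot': array([-6.42217555e-01, -3.07460055e+00,  3.04213681e-03]), 'contact_force': array([0.36504757, 0.16481799, 0.12514637]), 'wrist_torque': array([ 0.01934738, -0.03248221, -0.00884945]), 'grip_force': 0.0, 'opening': 0.08535406776743512}
scene [[533.5, 0.0, 317.7], [0.0, 533.5, 242.7], [0.0, 0.0, 1.0]] [[-0.7271, 0.4771, -0.4936, 1.2382], [0.6864, 0.4917, -0.5359, 0.7408], [-0.013, -0.7285, -0.6849, 1.0607], [0.0, 0.0, 0.0, 1.0]]
top [[437.7, 0.0, 322.9], [0.0, 437.7, 245.0], [0.0, 0.0, 1.0]] [[-0.0089, -0.9963, 0.0856, 0.4623], [-0.9999, 0.0081, -0.0095, -0.0142], [0.0087, -0.0857, -0.9963, 1.1952], [0.0, 0.0, 0.0, 1.0]]
```

View pics/scene0.png

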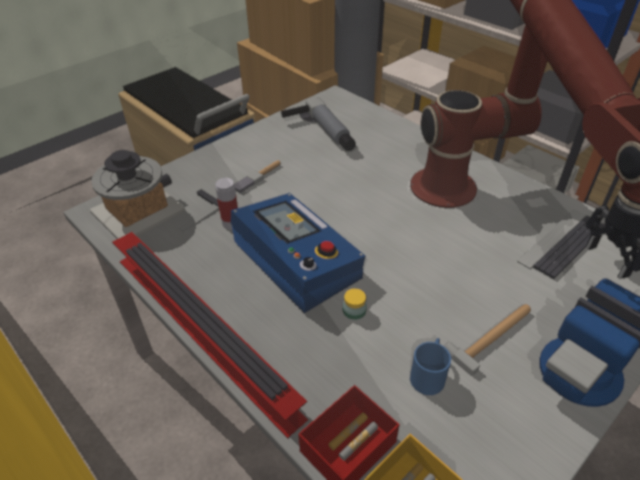

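View pics/top0.png

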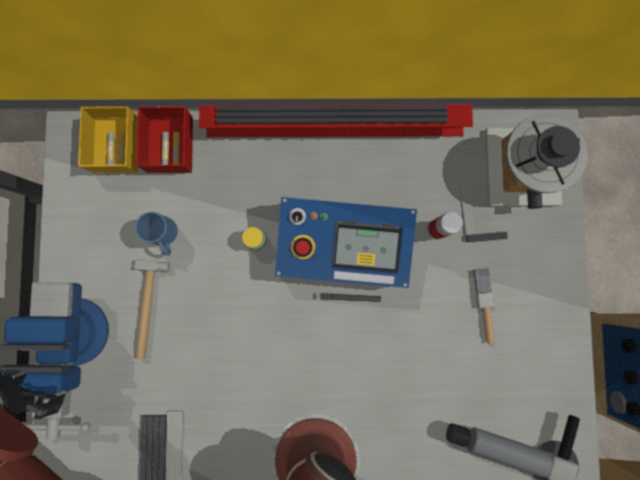

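The top view shows the console at about (347,242), the yellow pad at (366,259), the e-stop at (303,246) and the breakers near (350–385,248). The scene view shows the pad at (295,218). I'll enlarge both crops next.

```bash
python3 - <<'E'
import cv2, numpy as np
a=cv2.imread("pics/top0.png")[190:295,270:425]; b=cv2.imread("pics/scene0.png")[185:275,230:365]
a=cv2.resize(a,(775,525),interpolation=3)[:, :]; cv2.imwrite("pics/ca.png",a)
b=cv2.resize(b,None,fx=5,fy=5,interpolation=3); cv2.imwrite("pics/cb.png",b)
for n in("top","scene"):
    im=cv2.imread(f"pics/{n}0.png");h=cv2.cvtColor(im,cv2.COLOR_BGR2HSV)
    for nm,lo,hi in(("yellow",(20,140,120),(35,255,255)),("red",(0,170,100),(8,255,255)),("blue",(100,130,50),(125,255,255))):
        m=cv2.inRange(h,lo,hi)
        k,l,s,c=cv2.connectedComponentsWithStats(m)
        for j in range(1,k):
            if s[j,4]>12 and 225<c[j,0]<460 and 180<c[j,1]<310: print(n,nm,c[j].round(1),s[j])
E
```

```text
top yellow [252.3 237. ] [243 227  20  20 309]
top yellow [305.7 244.5] [292 236  22  22  89]
top yellow [365.4 258.8] [357 254  18  11 163]
top red [302.1 247. ] [296 241  13  13 139]
top blue [337.2 236.6] [ 276  199  140   87 5371]
scene yellow [295.  217.5] [289 214  13   8  65]
scene yellow [318.1 252.4] [316 248   8   9  16]
scene yellow [354.6 297.3] [345 289  21  18 297]
scene red [326.6 245.6] [322 243  11   6  53]
scene blue [298.9 244.4] [ 236  196  123   84 2431]
scene blue [262.2 261.8] [235 232  65  65 478]
```

View pics/ca.png

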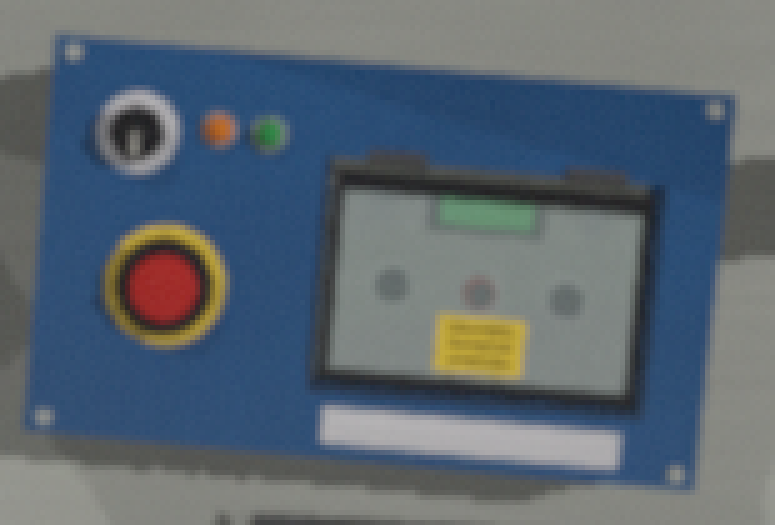

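View pics/cb.png

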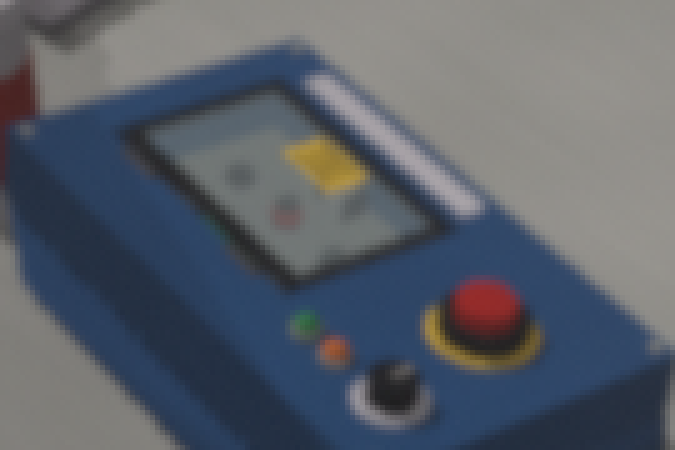

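The enlarged views show the tripped (red-ringed) breaker is the middle one, at crop (480,293). The console's corners in the top crop are FL (25,430), FR (693,488), RR (735,95) and RL (58,35).

```bash
cat >h.py <<'E'
import numpy as np
from station import monitor, eyes
def ray(n,p):
    i=eyes.camera_info(n);K=np.array(i["camera_matrix"]);T=np.array(i["extrinsics"])
    d=T[:3,:3]@np.linalg.solve(K,[p[0],p[1],1.]);return T[:3,3],d/np.linalg.norm(d)
def onz(n,p,z):
    o,d=ray(n,p);return o+d*(z-o[2])/d[2]
def tri(a,b):
    o1,d1=ray("top",a);o2,d2=ray("scene",b)
    s=np.linalg.lstsq(np.c_[d1,-d2],o2-o1,rcond=None)[0]
    p,q=o1+s[0]*d1,o2+s[1]*d2;return (p+q)/2,np.linalg.norm(p-q)
E
python3 - <<'E'
from h import *
T=lambda u,v:(u/5-.4+270,v/5-.4+190)
S=lambda u,v:(u/5-.4+230,v/5-.4+185)
C=[("FL",25,430,.088),("FR",693,488,.088),("RR",735,95,.122),("RL",58,35,.122)]
P={n:onz("top",T(u,v),z) for n,u,v,z in C}
for k in P: print(k,P[k].round(4))
c=sum(P.values())/4
print("c",c.round(4),"w",np.linalg.norm((P["FL"]-P["FR"])[:2]),np.linalg.norm((P["RL"]-P["RR"])[:2]),"d",np.linalg.norm((P["RL"]-P["FL"])[:2]),np.linalg.norm((P["RR"]-P["FR"])[:2]))
y=P["FL"]-P["FR"]+P["RL"]-P["RR"]; x=P["RL"]-P["FL"]+P["RR"]-P["FR"]
print("yaw",np.arctan2(-y[0],y[1]),np.arctan2(x[1],x[0]))
print("pad",*tri((365.4,258.8),(295,217.5)))
print("screwRR",*tri(T(715,110),S(27,130)),"screwFL",*tri(T(43,415),S(657,343)),"screwFR",*tri(T(676,474),S(299,47)))
print("breaker",*tri(T(480,293),S(288,208)))
for z in(.09,.1):print(onz("top",T(480,293),z))
print("hinge", onz("top",T(497,178),.115))
o=monitor.get_obs()
from scipy.spatial.transform import Rotation as R
print(R.from_rotvec(o["tool_rot"]).as_matrix().round(3))
E
```

```text
FL [0.4809 0.0978 0.088 ]
FR [ 0.4488 -0.2389  0.088 ]
RR [ 0.6433 -0.2579  0.122 ]
RL [0.6759 0.0781 0.122 ]
c [ 0.5622 -0.0802  0.105 ] w 0.3382458357739269 0.33756988071254684 d 0.19597394549923663 0.19544021041759624
yaw -0.09593266787801899 -0.09894712726370215
pad [ 0.52034642 -0.13044865  0.09881141] 0.0013694919504242146
screwRR [ 0.63578138 -0.24772821  0.12078241] 0.0007516422234910077 screwFL [0.48750056 0.08919931 0.09209319] 0.0023447500751987028 screwFR [ 0.45531509 -0.22941108  0.09037124] 0.001728305808532525
breaker [ 0.54816537 -0.13304923  0.08214522] 0.0017948349819749377
[ 0.54819382 -0.1328469   0.09      ]
[ 0.54741675 -0.13177307  0.1       ]
hinge [ 0.60360458 -0.13962302  0.115     ]
[[-0.916  0.4   -0.001]
 [ 0.4    0.916 -0.002]
 [ 0.    -0.002 -1.   ]]
```

```bash
cat >>h.py <<'E'
from scipy.spatial.transform import Rotation as R
YAW=-.0974; c=np.array([.562,-.0802])
Rc=np.array([[np.cos(YAW),-np.sin(YAW)],[np.sin(YAW),np.cos(YAW)]])
def shift(lx,ly,z):
    "tool-axis shift (mm) bringing the tip to console x,y (m) and world z"
    o=monitor.get_obs(); M=R.from_rotvec(o["tool_rot"]).as_matrix()
    t=np.r_[c+Rc@[lx,ly],z+.173]
    return (1e3*M.T@(t-o["tool_pos"])).round(1)
def state():
    o=monitor.get_obs(); M=R.from_rotvec(o["tool_rot"]).as_matrix()
    l=Rc.T@(o["tool_pos"][:2]-c)
    print("t",o["t"],"tip local mm",(1e3*l).round(1),"z",round(1e3*(o["tool_pos"][2]-.173),1),"F",o["contact_force"].round(1),
      "toolx rel deg",np.degrees(np.arctan2(M[1,0],M[0,0])-YAW).round(2),"open",round(o["opening"],4))
E
python3 -c "
from h import *
state();print(shift(-.0428,-.054,.23),shift(-.0428,-.054,.13))"
```

```text
t 0.1 tip local mm [-373.9  619.3] z 230.6 F [0.  0.2 0.4] toolx rel deg 161.98 open 0.0849
[-523.2 -537.9    1.4] [-523.2 -537.7  101.4]
```

Emit:
step_arm(commands=[[0, [-40, -41, 0], -2], [0, [-84, -86, 0], -5], [0, [-127, -131, 0], -8], [0, [-170, -175, 0], -11], [0, [-214, -220, 0], -14], [0, [-258, -265, 0], -18], [0, [-302, -310, 0], -18], [0, [-345, -355, 0], -18], [0, [-389, -400, 0], -18], [0, [-433, -445, 0], -18], [0, [-476, -490, 0], -18], [0, [-523, -538, 0], -18]])

```text
t: 1.6
tool_pos: [0.512, -0.1258, 0.4044]
tool_rot: [-0.154, -3.138, -0.001]
contact_force: [-0.5, 0.4, 0.5]
opening: 0.0003
grip_force: 0.0
```

```bash
python3 -c "
from h import *
state();print(shift(-.0428,-.054,.115))"
```

```text
t 1.6 tip local mm [-45.3 -50.3] z 231.4 F [-0.5  0.4  0.5] toolx rel deg 179.95 open 0.0003
[ -2.6  -3.8 116.4]
```

Emit:
step_arm(commands=[[0, [0, 0, 40], 0], [0, [0, 0, 80], 0], [0, [0, 0, 110], 0], [0, [0, 0, 115], 0], [0, [0, 0, 115], 0]])

```text
t: 2.22
tool_pos: [0.512, -0.1237, 0.2901]
tool_rot: [0.153, 3.138, -0.0]
contact_force: [0.0, 0.1, 0.4]
opening: -0.0002
grip_force: 0.0
```

```bash
python3 -c "
from h import *
state();print(shift(-.0428,-.054,.1055))
import cv2;cv2.imwrite('pics/s1.png',cv2.resize(eyes.get_image('scene')[130:300,200:400,::-1],None,fx=3,fy=3))"
```

```text
t 2.225 tip local mm [-45.6 -48.2] z 117.1 F [0.  0.1 0.4] toolx rel deg 179.99 open -0.0002
[-2.8 -5.8 11.6]
```

View pics/s1.png

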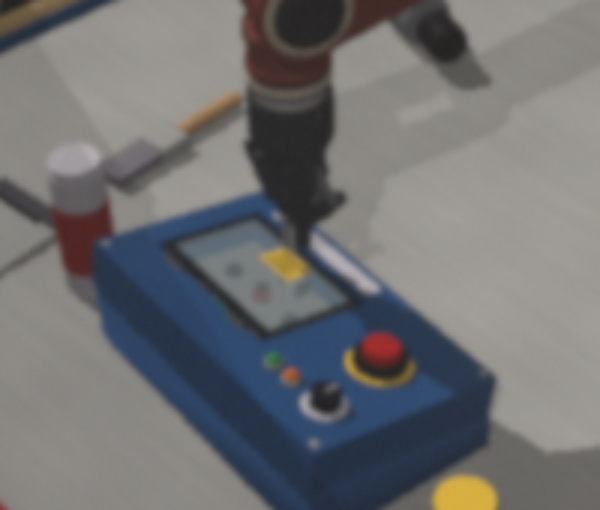

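The picture shows the closed fingertip hovering over the front-left edge of the yellow pad at (295,245), with the pad at (285,263). I'll correct sideways and go down.

Emit:
step_arm(commands=[[0, [-3, -6, 4], 0], [0, [-3, -6, 10], 0], [0, [-3, -6, 13], 0], [0, [-3, -6, 15], 0], [0, [-3, -6, 15], 0]])

```text
t: 2.9
tool_pos: [0.5142, -0.1299, 0.2744]
tool_rot: [-0.153, -3.137, -0.0]
contact_force: [0.1, -0.5, -0.4]
opening: -0.0001
grip_force: 0.0
```

```bash
python3 -c "
from h import *
state()"
```

```text
t 2.9 tip local mm [-42.8 -54.1] z 101.4 F [ 0.1 -0.5 -0.4] toolx rel deg 179.99 open -0.0001
```

Emit:
step_arm(commands=[[0, [0, 0, 1], 0], [0, [0, 0, 2], 0], [0, [0, 0, 3], 0], [0, [0, 0, 4], 0], [0, [0, 0, 4], 0]])

```text
t: 3.52
tool_pos: [0.5145, -0.13, 0.2711]
tool_rot: [0.153, 3.137, -0.0]
contact_force: [0.6, 0.6, 3.1]
opening: -0.0001
grip_force: 1.3
```

Emit:
step_arm(commands=[[0, [0, 0, 1], 0], [0, [0, 0, 2], 0], [0, [0, 0, 3], 0], [0, [0, 0, 3], 0]])

```text
t: 4.03
tool_pos: [0.5144, -0.13, 0.2678]
tool_rot: [0.153, 3.137, -0.001]
contact_force: [1.9, 0.4, 2.9]
opening: -0.0001
grip_force: 1.4
```

Emit:
step_arm(commands=[[0, [0, 0, 0.7], 0], [0, [0, 0, 1.4], 0], [0, [0, 0, 1.4], 0]])

```text
t: 4.4
tool_pos: [0.5145, -0.1301, 0.2675]
tool_rot: [0.153, 3.137, -0.001]
contact_force: [-0.9, 1.2, 7.7]
opening: 0.0
grip_force: 4.3
```

Emit:
step_arm(commands=[[0, [0, 0, 1], 0], [0, [0, 0, 1], 0], [0, [0, 0, -30], 0], [0, [0, 0, -85], 0], [0, [0, 0, -140], 0], [0, [0, 0, -190], 0], [0, [0, 0, -200], 0], [0, [0, 0, -200], 0], [0, [0, 0, -200], 0], [0, [0, 0, -200], 0], [0, [0, 0, -200], 0], [0, [0, 0, -200], 0]])

```text
t: 5.9
tool_pos: [0.5142, -0.1299, 0.4659]
tool_rot: [-0.153, -3.137, -0.0]
contact_force: [-0.0, 0.2, 0.1]
opening: -0.0
grip_force: 0.0
```

Emit:
step_arm(commands=[[0, [0, 0, 0], 0], [0, [0, 0, 0], 0], [0, [0, 0, 0], 0], [0, [0, 0, 0], 0], [0, [0, 0, 0], 0], [0, [0, 0, 0], 0], [0, [0, 0, 0], 0], [0, [0, 0, 0], 0], [0, [0, 0, 0], 0], [0, [0, 0, 0], 0]])

```text
t: 7.15
tool_pos: [0.5142, -0.13, 0.4663]
tool_rot: [-0.153, -3.138, -0.0]
contact_force: [0.8, 0.1, -0.3]
opening: -0.0002
grip_force: 0.0
```

```bash
python3 -c "
from h import *
import cv2
cv2.imwrite('pics/s2.png',cv2.resize(eyes.get_image('scene')[130:300,200:400,::-1],None,fx=3,fy=3))
state();print(shift(-.0115-.003,-.054,.1))"
```

```text
t 7.2 tip local mm [-42.7 -54.2] z 293.3 F [-0.4 -0.2 -0.1] toolx rel deg 179.99 open 0.0002
[-28.2   0.2 193.3]
```

View pics/s2.png

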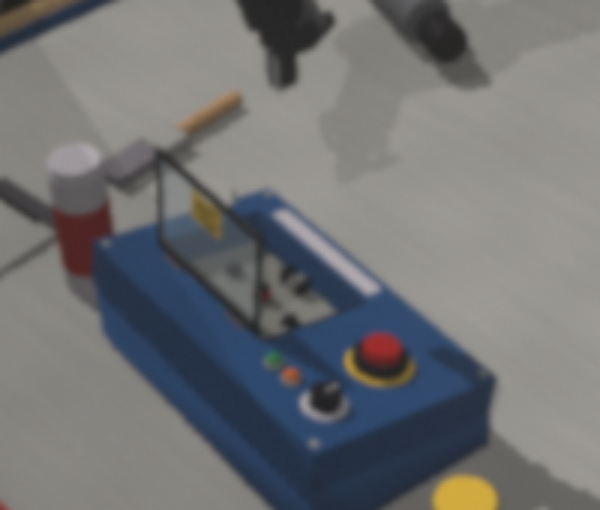

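The cover stands open, its free edge running from (160,150) to (260,240), and nothing else has been disturbed. Next I'll push the middle breaker.

Emit:
step_arm(commands=[[0, [-30, 0, 20], 0], [0, [-30, 0, 60], 0], [0, [-30, 0, 100], 0], [0, [-30, 0, 140], 0], [0, [-30, 0, 170], 0], [0, [-30, 0, 187], 0], [0, [-30, 0, 193], 0], [0, [-30, 0, 193], 0]])

```text
t: 8.2
tool_pos: [0.5445, -0.133, 0.2741]
tool_rot: [0.153, 3.137, -0.001]
contact_force: [1.1, -0.9, -0.7]
opening: 0.0002
grip_force: 0.0
```

```bash
python3 -c "
from h import *
state()"
```

```text
t 8.2 tip local mm [-12.3 -54.3] z 101.1 F [ 1.1 -0.9 -0.7] toolx rel deg 179.99 open 0.0002
```

Emit:
step_arm(commands=[[0, [0, 0, 4], 0], [0, [0, 0, 8], 0], [0, [0, 0, 10], 0], [0, [0, 0, 12], 0], [0, [0, 0, 14], 0], [0, [0, 0, 14], 0]])

```text
t: 8.95
tool_pos: [0.5443, -0.1329, 0.2596]
tool_rot: [0.153, 3.137, -0.0]
contact_force: [0.7, -0.0, 1.9]
opening: -0.0004
grip_force: 0.9
```

Emit:
step_arm(commands=[[0, [0, 0, 1], 0], [0, [0, 0, 2], 0], [0, [0, 0, 3], 0], [0, [0, 0, 3], 0]])

```text
t: 9.45
tool_pos: [0.5443, -0.133, 0.2566]
tool_rot: [0.153, 3.137, -0.001]
contact_force: [1.1, -0.5, 3.1]
opening: -0.0002
grip_force: 1.4
```

Emit:
step_arm(commands=[[0, [0, 0, 1], 0], [0, [0, 0, 2], 0], [0, [0, 0, 2], 0]])

```text
t: 9.82
tool_pos: [0.5443, -0.133, 0.2549]
tool_rot: [0.153, 3.137, -0.0]
contact_force: [1.5, 0.1, 5.6]
opening: 0.0001
grip_force: 2.7
```

Emit:
step_arm(commands=[[0, [0, 0, 0.7], 0], [0, [0, 0, 1.5], 0], [0, [0, 0, 1.5], 0], [0, [0, 0, 1.5], 0]])

```text
t: 10.32
tool_pos: [0.5445, -0.133, 0.2547]
tool_rot: [0.153, 3.137, -0.001]
contact_force: [-1.7, 1.4, 11.1]
opening: 0.0002
grip_force: 5.6
```

Emit:
step_arm(commands=[[0, [0, 0, 0.8], 0], [0, [0, 0, 0.8], 0], [0, [0, 0, -20], 0], [0, [0, 0, -70], 0], [0, [0, 0, -120], 0], [0, [0, 0, -170], 0], [0, [0, 0, -205], 0], [0, [0, 0, -215], 0], [0, [-30, 0, -215], 0], [0, [-70, 0, -215], 0], [0, [-92, 0, -215], 0], [0, [-92, 0, -215], 0]])

```text
t: 11.82
tool_pos: [0.6362, -0.1419, 0.4639]
tool_rot: [-0.153, -3.132, -0.002]
contact_force: [0.3, 0.0, 0.5]
opening: 0.0003
grip_force: 0.0
```

```bash
python3 -c "
from h import *
import cv2
a=cv2.resize(eyes.get_image('scene')[130:300,200:330,::-1],None,fx=3,fy=3)
b=cv2.resize(eyes.get_image('top')[180:300,290:420,::-1],None,fx=3,fy=3)
b=cv2.copyMakeBorder(b,0,a.shape[0]-b.shape[0],0,0,0)
cv2.imwrite('pics/s3.png',np.hstack([a,b]))
state();print(shift(.075,-.054,.2))"
```

```text
t 11.925 tip local mm [ 78.9 -54.2] z 292.5 F [0.4 0.3 0. ] toolx rel deg 179.99 open 0.0
[ 3.5  0.1 92.5]
```

View pics/s3.png

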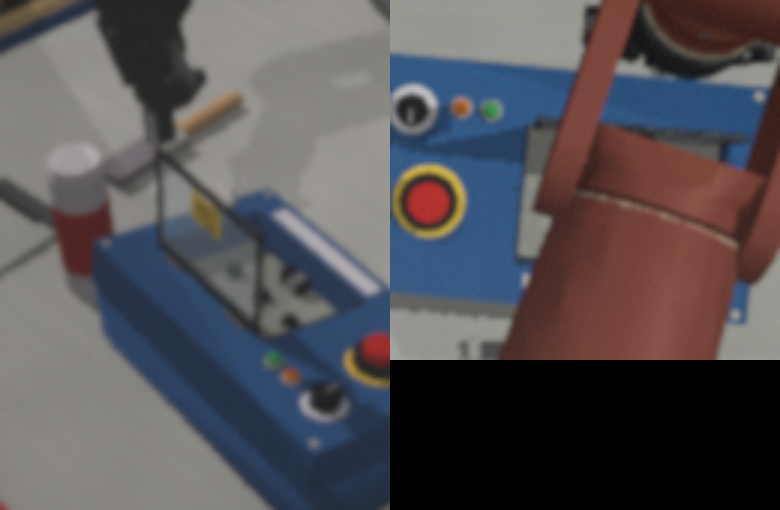

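The left view shows the open cover and no red sleeve left in the opening, so the breaker is home. The fingertip is at (155,130), above and behind the cover. I'll work out the closing arc now.

```bash
python3 - <<'E'
from h import *
H=np.array([78.9-78.9+48,113.]);c0=np.array([78.9,292.5])
for i,f in enumerate(np.linspace(1.45,-.1,24)):
    s=np.interp(f,[-.1,1.45],[103,88]);p=H+s*np.array([-np.cos(f),np.sin(f)])+2*np.array([np.sin(f),np.cos(f)])
    ce=p+[11,0]; print(i,f.round(2),"shift",(c0-ce).round(0))
E
```

```text
0 1.45 shift [29. 92.]
1 1.38 shift [35. 92.]
2 1.32 shift [41. 93.]
3 1.25 shift [47. 94.]
4 1.18 shift [53. 95.]
5 1.11 shift [58. 97.]
6 1.05 shift [64. 99.]
7 0.98 shift [ 70. 102.]
8 0.91 shift [ 75. 105.]
9 0.84 shift [ 81. 108.]
10 0.78 shift [ 86. 112.]
11 0.71 shift [ 91. 116.]
12 0.64 shift [ 95. 121.]
13 0.57 shift [100. 125.]
14 0.51 shift [104. 131.]
15 0.44 shift [108. 136.]
16 0.37 shift [111. 142.]
17 0.3 shift [114. 148.]
18 0.24 shift [116. 154.]
19 0.17 shift [119. 161.]
20 0.1 shift [120. 167.]
21 0.03 shift [121. 174.]
22 -0.03 shift [122. 181.]
23 -0.1 shift [123. 188.]
```

Emit:
step_arm(commands=[[0, [0, 0, 30], 0], [0, [0, 0, 65], 0], [0, [0, 0, 85], 0], [0, [0, 0, 90], 0], [0, [0, 0, 90], 0]])

```text
t: 12.55
tool_pos: [0.6357, -0.1419, 0.3786]
tool_rot: [0.153, 3.137, -0.001]
contact_force: [-0.6, -0.3, 0.5]
opening: -0.0002
grip_force: 0.0
```

```bash
python3 -c "
from h import *
state()"
```

```text
t 12.55 tip local mm [ 79.3 -54.3] z 205.6 F [-0.6 -0.3  0.5] toolx rel deg 179.98 open -0.0002
```

Emit:
step_arm(commands=[[0, [10, 0, 1], 0], [0, [20, 0, 2], 0], [0, [29, 0, 2], 0], [0, [35, 0, 2], 0], [0, [41, 0, 3], 0], [0, [47, 0, 4], 0], [0, [53, 0, 5], 0], [0, [58, 0, 7], 0], [0, [64, 0, 9], 0], [0, [70, 0, 12], 0]])

```text
t: 13.8
tool_pos: [0.5657, -0.135, 0.3658]
tool_rot: [0.153, 3.137, -0.0]
contact_force: [2.3, -0.0, -0.0]
opening: -0.0002
grip_force: 1.1
```

```bash
python3 -c "
from h import *
import cv2
cv2.imwrite('pics/s4.png',cv2.resize(eyes.get_image('scene')[130:300,200:400,::-1],None,fx=3,fy=3))
state()"
```

```text
t 13.85 tip local mm [  8.4 -54.1] z 192.2 F [ 0.8 -0.6  1.2] toolx rel deg 179.99 open -0.0
```

View pics/s4.png

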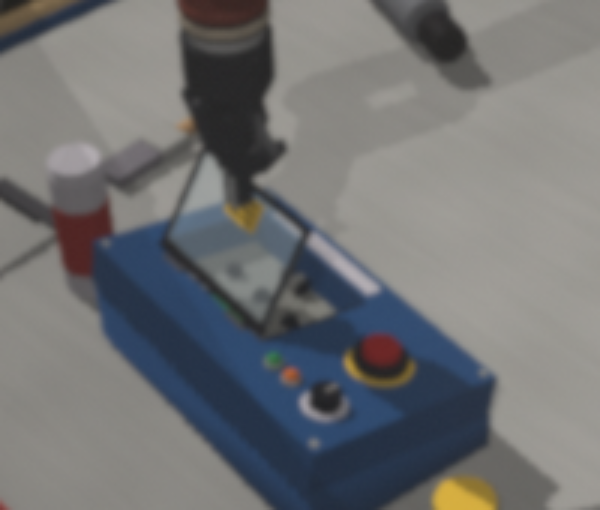

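The picture shows the fingertip on the cover's outer face at the pad (240,205), with the cover about half closed. I'll follow the rest of the arc.

Emit:
step_arm(commands=[[0, [5, 0, 3], 0], [0, [11, 0, 6], 0], [0, [16, 0, 10], 0], [0, [21, 0, 14], 0], [0, [25, 0, 19], 0], [0, [30, 0, 23], 0], [0, [34, 0, 29], 0], [0, [38, 0, 34], 0], [0, [41, 0, 40], 0], [0, [44, 0, 46], 0], [0, [46, 0, 52], 0]])

```text
t: 15.22
tool_pos: [0.5201, -0.1305, 0.3135]
tool_rot: [0.153, 3.138, -0.0]
contact_force: [2.9, -0.3, 1.6]
opening: 0.0003
grip_force: 1.3
```

Emit:
step_arm(commands=[[0, [3, 0, 6], 0], [0, [4, 0, 12], 0], [0, [5, 0, 18], 0], [0, [5, 0, 24], 0], [0, [5, 0, 27], 0], [0, [5, 0, 29], 0], [0, [5, 0, 29], 0]])

```text
t: 16.1
tool_pos: [0.5149, -0.13, 0.2844]
tool_rot: [-0.153, -3.136, -0.0]
contact_force: [-1.8, -0.8, 3.2]
opening: -0.0001
grip_force: 1.2
```

```bash
python3 -c "
from h import *
state()"
```

```text
t 16.1 tip local mm [-42.  -54.2] z 111.4 F [-1.8 -0.8  3.2] toolx rel deg 179.99 open -0.0001
```

Flush is at about tip z 99, and the stop is at about 94.5.

Emit:
step_arm(commands=[[0, [0, 0, 4], 0], [0, [0, 0, 7], 0], [0, [0, 0, 10], 0], [0, [0, 0, 12], 0], [0, [0, 0, 14], 0], [0, [0, 0, 15], 0], [0, [0, 0, 16], 0], [0, [0, 0, 16], 0]])

```text
t: 17.1
tool_pos: [0.5153, -0.1301, 0.2689]
tool_rot: [0.153, 3.138, -0.0]
contact_force: [1.3, 0.6, 3.7]
opening: 0.0003
grip_force: 1.3
```

Emit:
step_arm(commands=[[0, [0, 0, 0.8], 0], [0, [0, 0, 1.6], 0], [0, [0, 0, 2.4], 0], [0, [0, 0, 2.4], 0]])

```text
t: 17.6
tool_pos: [0.5155, -0.1301, 0.2677]
tool_rot: [0.153, 3.138, -0.0]
contact_force: [-1.8, 1.5, 9.3]
opening: 0.0001
grip_force: 4.8
```

Emit:
step_arm(commands=[[0, [0, 0, 1], 0], [0, [0, 0, 1], 0], [0, [0, 0, -10], 0], [0, [0, 0, -50], 0], [0, [0, 0, -100], 0], [0, [20, 0, -150], 0], [0, [60, 0, -180], 0], [0, [100, 0, -180], 0], [0, [100, 0, -180], 0], [0, [100, 0, -180], 0], [0, [100, 0, -180], 0], [0, [100, 0, -180], 0]])

```text
t: 19.1
tool_pos: [0.4163, -0.1204, 0.4459]
tool_rot: [-0.153, -3.136, -0.001]
contact_force: [0.5, 0.6, 0.7]
opening: 0.0
grip_force: 0.0
```

```bash
python3 -c "
from h import *
import cv2
cv2.imwrite('pics/s5.png',cv2.resize(eyes.get_image('scene')[130:300,200:400,::-1],None,fx=3,fy=3))
state()"
```

```text
t 19.15 tip local mm [-141.2  -54.2] z 273.0 F [0.3 0.3 0.5] toolx rel deg 180.0 open -0.0001
```

View pics/s5.png

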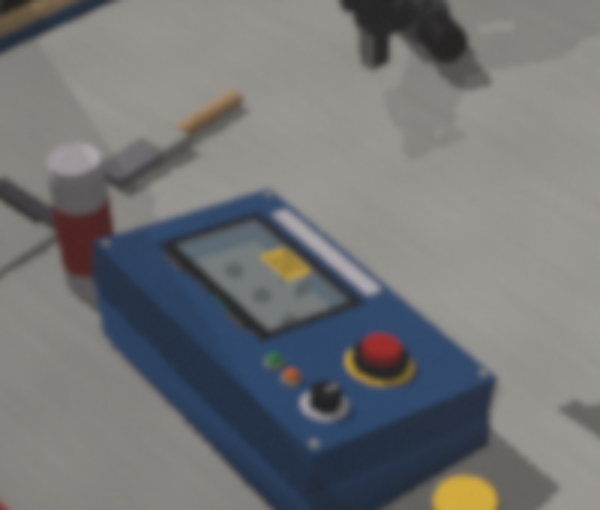

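The cover is shut flush with the pad at (285,263). No red shows on the middle breaker at (260,295), the e-stop is untouched and the arm is clear.

```bash
python3 -c "
from station import finish_job
print(finish_job())"
```

```text
the job is handed in; nothing more can be done
None
```

The job is handed in at about 19 s of the 54 s allowed: the cover popped open, the middle (tripped) breaker was pushed to its hard stop, and the last picture shows the cover shut flush and the emergency stop and nearby tools undisturbed; no verdict was returned.

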